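# Charge the pan with tin and balance the empty tray on the mushroom stake

## Robot

A 6-joint arm with a two-finger parallel gripper is mounted at the origin on the work surface. World frame = base frame: x ahead of the robot, y to its left, z up, the work surface at z = 0. Lengths are in m, angles in rad, forces in N, time in s.
With the tool pointing down it reaches from about 0.35 to 0.975 m from the base axis. Payload 4.9 kg.
Tool frame: the origin (TCP) lies on the centre line of the jaws, within the pads' length; the fingertips stand 25 mm ahead of it and the grasp point (between the pads) lies 6 mm ahead of it; z points along the fingers, y is the line along which they close (so a half turn about z gives the same grasp; the last joint's range is limited). The gripper opens to 85 mm and grips with 20 to 120 N. Pads are 22 mm wide; open, the fingers measure 114 mm over their backs; the gripper's body (76 mm by 85 mm) begins 54 mm behind the grasp point. The pads swing forward as they close: fully open they stand 13 mm farther back than shut.
Start: joints at [0.995, 0.053, 1.613, -0, 1.476, -0.119], TCP at [0.276, 0.561, 0.256] pointing down, gripper open.
Joint ranges: [-3.01, 3.01], [-1.01, 2.22], [0.06, 2.58], [-1.02, 4.17], [0.09, 2.62], [-3.14, 3.14]. Speed limits (rad/s): [2.57, 2.57, 3.14, 3.14, 3.14, 3.14].

## Interface

Orientations are given as [roll, pitch, yaw] about the fixed x, y, z axes, in that order (R = Rz(yaw) Ry(pitch) Rx(roll)).
In Python, from station import r gives the robot as it stands. The module is installed in compiled form; this text tells all that it offers.
- The arm moves only by the tool play_rows, never from a script. Its arguments are lists of equal length, an entry for each row: "dp": the shift along the tool's x, y, z in m, a list of three; "spin": the turn about the tool's z in rad. In form: {"dp": [[dx, dy, dz], ...], "spin": [spin, ...]}. A call has 1 to 8 rows; each row is the pose to reach, as a shift and turn from the pose commanded when the call began, along the tool's axes at that moment; what a row does not reach only later rows make up. A row lasts 1/10 s, in which the tool goes at most 50 mm and 8.59 degrees, less where a joint would pass 70% of its speed; a pose out of reach is approached as far as the arm can. A call with a gripper value outside its range is refused whole. "claw" is the closure, from -1 (fully open) to 1 (shut), set as the call begins (left out, the last holds). The fingers move at their own pace and stop on an object; "grip_force" is the grip in N (left out, the last holds). Time passes only in rows, so rows that repeat a pose let the fingers close. It gives the time, the measured TCP pose, the force, the opening and the grip force at its end, in the units of the state.
- r.read_state(): the state, without advancing time (a new reading comes with each control period).
- r.read_camera(name): name is "scene" or "top" or "wrist"; returns (picture, depth): 400x640x3 uint8, red, green, blue; 400x640 float32, m along the optical axis (not along the pixel's ray), 0 where there is no reading.
- r.camera_model(name): a dict with "vertical_fov" (degrees; the focal length in pixels is half the picture's height over the tangent of half this angle, whatever the lens; pixels are square), "cx", "cy" (the principal point, pixels), "rvec" (rotation vector, rad) and "tvec" (3), from world to camera coordinates, as OpenCV has them. Camera axes: x right, y down, z forward; pixel columns grow to the right and rows downward; lengths in m; the calibration is good to about 2 mm. A picture is of the moment at which its call begins: read the wrist's pose just before it. camera_model takes no time and is no camera call; for the wrist camera it gives the pose at the moment of the call.
- r.job_done(): hands the job in; it is judged then, once.
The state is a dict: "time": time; "joint_pos": joint angles; "joint_velocities": joint speeds; "joint_efforts": joint torques, N m; "tcp_pos": TCP position; "orientation": TCP orientation; "wrist_force": force on the tool from outside, world axes, zero at the start; "ft_torque": the same for the moment, N m; "opening": finger opening in m; "grasp_force": force on a finger pad.
Only numpy, scipy, OpenCV 4.12 (cv2) and the standard library are available. Lean on these libraries where they do the work, as an engineer would, in place of code of your own. Each camera call takes 0.05 s, during which the arm holds its last target. There are 200 camera calls.

## Task

Load the deep copper pan with tin for this morning's tinning: lift the copper tray by its wooden bar with all five tin pieces still on it, then tip it over the pan so that they slide off its open end and all land inside, without handling the pieces themselves. Then set the empty tray right side up on the domed top of the mushroom stake, centred so that it balances level by itself, and let go. Leave the pan standing where it is, and do not disturb the funnel, the dapping block or the hammer.

Things in the scene. Friction and masses are not known exactly. Their poses are not given: they have to be found in the camera images.
- tray: Flat copper tray 150 (x) x 100 (y) mm, floor 3 mm, 0.35 kg. Walls 16 high, 3 thick on both long sides and the +x end; the -x end is open. A wooden bar along y bridges its middle on two iron uprights: bar 12 thick (x), 14 tall, centre 64 above the underside. Origin: centre of the underside, z up; the empty tray balances over this point. Starts on the bench with the tin on it.
- tray_bar (a point): Centre of the tray's wooden bar (94 mm free length between the uprights, 54 mm free height over the floor); same axes as the tray.
- tray_lip (a point): Middle of the tray floor's open edge, top face: 75 mm from the tray's centre along its -x.
- pan: Deep round copper pan standing loose on the bench, 0.9 kg: outer radius 85 mm at the rim (78 mm at the foot), 85 mm tall, wall and base 4 mm; two iron loop handles on its +y and -y sides, 66 to 74 mm up, reach 115 mm from its centre. Origin: centre of the underside.
- pan_rim (a point): Centre of the pan's mouth, 85 mm above its underside.
- stand: Fixed slotted oak stand, 80 mm (x) x 310 mm (y) x 65 mm high, holding four upright steel stakes in a row along its y, 70 mm apart; which stake is in which slot varies. Origin: centre of the underside.
- mushroom_stake: Mushroom stake, the tallest of the four: a round polished head 90 mm in diameter, gently domed (radius of curvature about 120 mm at the top), apex 180 mm above the bench, head underside about 150 mm. Fixed in one of the stand's slots. Origin: bench level under its centre.
- dome_top (a point): Apex of the mushroom stake's dome, 180 mm above the bench.
- tee_stake: T-stake: square shank with a horizontal round bar 22 mm thick and 50 mm long along y on top, 123 mm tall in all. Fixed in one of the stand's slots. Origin: bench level under its centre.
- hatchet_stake: Hatchet stake: shank with a narrow blade 50 mm long (x), 120 mm tall in all. Fixed in one of the stand's slots. Origin: bench level under its centre.
- square_stake: Square-headed stake: head 34 x 34 mm, 117 mm tall in all. Fixed in one of the stand's slots. Origin: bench level under its centre.
- dapping_block: Steel dapping block, 70 mm cube with round hollows, 2.4 kg, loose on the bench. Origin: centre of the underside. Bystander.
- funnel: Brass funnel standing mouth down: 90 mm across at the bench, 100 mm tall, loose. Origin: centre of the underside. Bystander.
- hammer: Hammer lying on the bench, 260 mm long along its x, loose. Bystander.
- tin1: cast tin ingot, silvery block 26 x 18 x 14 mm (x,y,z), 45 g, lying loose on the tray's floor. Origin: centre of its underside.
- tin2: cast tin button, silvery upright disc 24 mm across, 13 mm tall, 42 g, loose on the tray's floor. Origin: centre of its underside.
- tin3: cast tin ingot, silvery block 26 x 18 x 14 mm (x,y,z), 45 g, lying loose on the tray's floor. Origin: centre of its underside.
- tin4: cast tin button, silvery upright disc 24 mm across, 13 mm tall, 42 g, loose on the tray's floor. Origin: centre of its underside.
- tin5: cast tin ingot, silvery block 26 x 18 x 14 mm (x,y,z), 45 g, lying loose on the tray's floor. Origin: centre of its underside.
There are look-alikes about, which are no part of the job. Of the things shaped like the mushroom_stake, the bare steel one is meant. What is shaped like the pan but turquoise is not meant.

How it is judged:
On the way, in this order (a step that is already met when the one before it is completed fails the run):
1. the tray is lifted clear of the bench with all five tin pieces on it (height (world z) of tray above 0.06 m and distance between each of tin1, tin2, tin3, tin4, tin5 and tray below 0.09 m and z of each of tin1, tin2, tin3, tin4, tin5 in the frame of tray above -0.005 m), for 0.2 s.
2. all five tin pieces lie in the pan (horizontal distance between each of tin1, tin2, tin3, tin4, tin5 and pan below 0.085 m and height (world z) of each of tin1, tin2, tin3, tin4, tin5 below 0.08 m), for 0.2 s.
At the end, for the whole second after the job is handed in: All five tin pieces rest inside the pan, the pan upright; the empty tray rests right side up on the mushroom stake's dome alone, its centre within 25 mm of the apex, level within 0.2 rad (11 degrees), at rest and released (all of step 2 and linear speed of each of tin1, tin2, tin3, tin4, tin5, tray below 0.03 m/s and horizontal distance between tray and dome_top below 0.025 m and z of tray in the frame of dome_top between -0.012 and 0.012 m and angle between tray's own z axis and vertical below 0.2 rad and contact force between tray and mushroom_stake above 0.5 N and angular speed of tray below 0.3 rad/s and angle between pan's own z axis and vertical below 0.1 rad); the robot touches nothing.
It fails at once if the fingers handle a tin piece (contact force between the fingers and tin1 above 1 N or contact force between the fingers and tin2 above 1 N or contact force between the fingers and tin3 above 1 N or contact force between the fingers and tin4 above 1 N or contact force between the fingers and tin5 above 1 N).
It fails at once if the pan is shoved more than 40 mm or tipped (distance of pan from where it was at the start of the episode above 0.04 m or angle between pan's own z axis and vertical above 0.3 rad).
It fails at once if the funnel, the dapping block or the hammer is moved more than 20 mm (distance of any of funnel, dapping_block, hammer from where it was at the start of the episode above 0.02 m).
It fails at once if the funnel is knocked over (angle between funnel's own z axis and vertical above 0.4 rad).
It also fails if it takes over 72 s, if anything falls off the work surface, if the arm or the gripper's body presses on something with over 40 N, if the wrist force passes 120 N, or if a joint passes its speed limit or range.

## Working session

There is one attempt and no reset: what is moved stays moved. The work goes in short steps, Python scripts to look and compute and a tool call to move; the robot and the scene stay as the last step left them, time stands still between calls to the robot, and variables do not carry over. Pictures are saved under pics/ and viewed, at most 10 in all, crops included, and the job is handed in when it is done.

Besides the shell and the picture viewer there is one more tool, called after "Call:" as name(argument=value, ...) on one line, values as JSON. play_rows: Moves the arm, as the interface text tells. Its arguments: {"type":"object","properties":{"dp":{"type":"array"},"spin":{"type":"array"},"claw":{"type":"number"},"grip_force":{"type":"number"}},"required":["dp","spin"]}

```bash
mkdir -p pics; cat > h.py <<'E'
import numpy as np, cv2
from station import r
def model(n):
    m=r.camera_model(n); f=200/np.tan(np.radians(m["vertical_fov"])/2)
    R=cv2.Rodrigues(np.array(m["rvec"],float))[0]; return f,m["cx"],m["cy"],R,np.array(m["tvec"],float).ravel()
def cloud(d,M):
    f,cx,cy,R,t=M; v,u=np.mgrid[:400,:640]
    P=np.stack([(u-cx)/f*d,(v-cy)/f*d,d],-1); return (P-t)@R   # world xyz per pixel
def ray(u,v,z,M):
    f,cx,cy,R,t=M; d=R.T@np.array([(u-cx)/f,(v-cy)/f,1]); c=-R.T@t
    return c+d*(z-c[2])/d[2]
def pix(p,M):
    f,cx,cy,R,t=M; q=R@np.array(p)+t; return f*q[0]/q[2]+cx,f*q[1]/q[2]+cy
E
python3 - <<'E'
from h import *
s=r.read_state(); print({k:np.round(v,3) for k,v in s.items()})
for n in("scene","top"):
    M=model(n);p,d=r.read_camera(n); cv2.imwrite(f"pics/{n}0.png",p[...,::-1]); np.savez(f"{n}0.npz",p=p,d=d); print(n,r.camera_model(n),-M[3].T@M[4])
E
```

```text
{'time': np.float64(0.0), 'joint_pos': array([ 0.995,  0.053,  1.614, -0.   ,  1.476, -0.119]), 'joint_velocities': array([ 0.   , -0.001, -0.002,  0.   ,  0.   , -0.   ]), 'joint_efforts': array([-0.0000e+00, -3.9370e+01, -3.7017e+01, -0.0000e+00,  7.0000e-03,
       -0.0000e+00]), 'tcp_pos': array([0.275, 0.56 , 0.255]), 'orientation': array([-3.14 , -0.   ,  2.685]), 'wrist_force': array([-0.139, -0.213, -0.041]), 'ft_torque': array([-0.022,  0.012, -0.014]), 'grasp_force': np.float64(0.0), 'opening': np.float64(0.085)}
scene {'vertical_fov': 43.18795879859105, 'cx': 323.0191928765446, 'cy': 197.01661906524276, 'rvec': array([ 1.62254748,  1.7253533 , -0.84695508]), 'tvec': array([ 0.01797051, -0.17677922,  1.84896843])} [1.57809911 0.06337619 0.97767313]
top {'vertical_fov': 52.3242581374444, 'cx': 316.53429092596684, 'cy': 198.16973464175808, 'rvec': array([ 2.19006781, -2.12829809,  0.12543368]), 'tvec': array([0.00759366, 0.47395972, 1.14416358])} [0.33530316 0.01657939 1.19210011]
```

View pics/scene0.png

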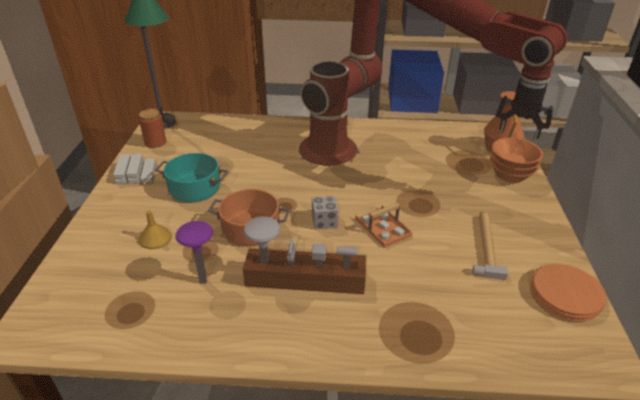

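View pics/top0.png

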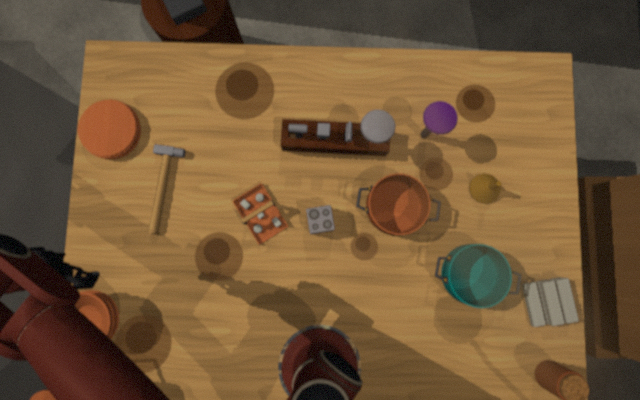

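The scene shows the tray at about (385,228), copper pan (249,217) and steel mushroom (262,230). In the top view the tray is at (262,214), the pan at (398,204) and the steel mushroom at (378,126). The dapping block is at (320,219), beside the tray.

```bash
python3 - <<'E'
from h import *
S={}
for n in("scene","top"):
    z=np.load(n+"0.npz");S[n]=(z["p"],z["d"],model(n)); 
p,d,M=S["top"];C=cloud(d,M)
print("bench z",np.median(C[230:260,150:190,2]))
def box(u0,u1,v0,v1,zl,zh):
    Q=C[v0:v1,u0:u1].reshape(-1,3);return Q[(Q[:,2]>zl)&(Q[:,2]<zh)]
Q=box(355,400,105,148,.14,.2);print("dome",len(Q),Q[:,:2].min(0),Q[:,:2].max(0),Q[:,2].max());e=cv2.minEnclosingCircle(Q[:,:2].astype(np.float32));print(e)
Q=box(355,445,165,245,.076,.1);print("rim",len(Q),cv2.minEnclosingCircle(Q[:,:2].astype(np.float32)),np.median(Q[:,2]))
A=np.c_[2*Q[:,:2],np.ones(len(Q))];x=np.linalg.lstsq(A,(Q[:,:2]**2).sum(1),rcond=None)[0];print("circfit",x[:2],np.sqrt(x[2]+x[0]**2+x[1]**2))
Q=box(225,303,175,250,.045,.09);print("bar",len(Q),cv2.minAreaRect(Q[:,:2].astype(np.float32)*1000),Q[:,2].max(),np.percentile(Q[:,2],[10,50,90]))
Q=box(225,300,175,250,.009,.03);print("tray",len(Q),cv2.minAreaRect(Q[:,:2].astype(np.float32)*1000))
Q=box(305,336,203,236,.05,.09);print("block",cv2.minAreaRect(Q[:,:2].astype(np.float32)*1000),np.median(Q[:,2]))
a=cv2.resize(p[170:255,220:345],None,fx=4.5,fy=4.5,interpolation=3)
p2=S["scene"][0];b=cv2.resize(p2[195:255,340:430],None,fx=6,fy=6,interpolation=3)
w=max(a.shape[1],b.shape[1]);im=np.zeros((383+1,800,3),np.uint8)
a=cv2.resize(a,(420,286));b=cv2.resize(b,(375,250));im[:286,:420]=a;im[:250,425:800]=b
cv2.imwrite("pics/crop.png",im[...,::-1])
E
```

```text
bench z 0.0015578774737947893
dome 919 [ 0.60386598 -0.17432676] [ 0.69275477 -0.08842451] 0.18678091764432422
((0.6485666632652283, -0.13175994157791138), 0.04506545513868332)
rim 438 ((0.45658013224601746, -0.20439459383487701), 0.11499272286891937) 0.0850746063629402
circfit [ 0.45705622 -0.20547459] 0.08567627284534032
bar 180 ((425.8719787597656, 184.75198364257812), (13.843302726745605, 99.9972152709961), 33.87562942504883) 0.0787133204273802 [0.06775227 0.07206473 0.07487288]
tray 447 ((436.0411682128906, 190.79574584960938), (172.79676818847656, 102.68277740478516), 33.78822708129883)
block ((410.28955078125, 9.844432830810547), (70.77650451660156, 69.87482452392578), 10.718718528747559) 0.0718336089090753
```

View pics/crop.png

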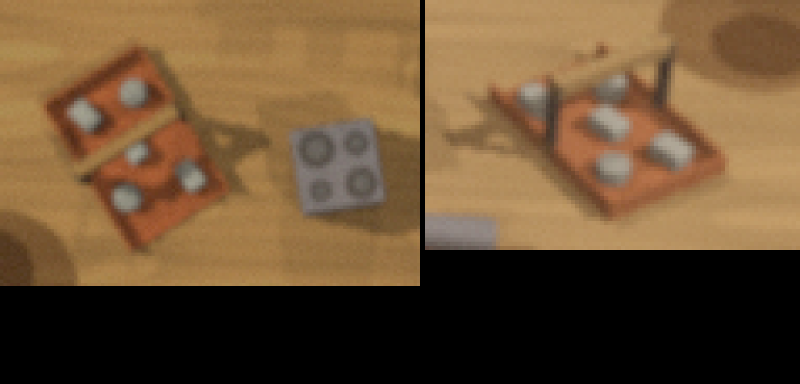

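```bash
python3 - <<'E'
from h import *
c=np.array([.4259,.1848]);a=np.radians(33.9);ux=np.array([np.cos(a),np.sin(a)]);uy=np.array([-ux[1],ux[0]])
for n in("top","scene"):
    z=np.load(n+"0.npz");C=cloud(z["d"],model(n)).reshape(-1,3);Q=C-np.r_[c,0]
    x=Q[:,:2]@ux;y=Q[:,:2]@uy;k=(abs(y)<38)&(abs(y)<.038)
    for x0 in np.arange(-.1,.1,.006):
        s=k&(x>=x0)&(x<x0+.006)&(C[:,2]<.05)&(C[:,2]>-.02)
        if s.sum():print(n,round(x0+.003,3),s.sum(),np.round(np.percentile(C[s,2],[10,50,90])*1000))
    z2=(C[:,2]>.012)&(C[:,2]<.03)&(abs(x)<.06)&(abs(y)<.07)&(abs(abs(y)-.05)<.015)
    print(n,"walls y",np.percentile(y[z2],[2,98]), y[z2&(y>0)].mean(),y[z2&(y<0)].mean())
    b=(C[:,2]>.06)&(C[:,2]<.08)&(abs(x)<.03)&(abs(y)<.06);print("bar",C[b].mean(0),b.sum())
    if b.sum()>20:
        q=C[b][:,:2].astype(np.float32);print(cv2.fitLine(q,2,0,.01,.01).ravel())
M=model("wrist");print("wrist",-M[3].T@M[4],M[3])
E
```

```text
top -0.097 52 [-1.  2.  5.]
top -0.091 56 [-1.  1.  5.]
top -0.085 53 [-1.  1.  4.]
top -0.079 54 [-1.  1.  5.]
top -0.073 56 [1. 4. 8.]
top -0.067 56 [2. 4. 7.]
top -0.061 55 [2. 5. 8.]
top -0.055 54 [ 2.  6. 18.]
top -0.049 54 [ 3.  5. 17.]
top -0.043 55 [ 3.  7. 20.]
top -0.037 58 [ 2. 13. 20.]
top -0.031 47 [ 2.  6. 18.]
top -0.025 52 [ 1.  5. 17.]
top -0.019 53 [2. 4. 7.]
top -0.013 61 [ 2.  5. 12.]
top -0.007 48 [ 3.  5. 17.]
top -0.001 50 [ 1.  5. 19.]
top 0.005 1 [4. 4. 4.]
top 0.017 35 [3. 5. 8.]
top 0.023 51 [2. 5. 7.]
top 0.029 58 [ 2.  5. 16.]
top 0.035 58 [ 2.  8. 20.]
top 0.041 52 [ 3. 14. 19.]
top 0.047 51 [ 4. 14. 20.]
top 0.053 45 [ 3.  5. 20.]
top 0.059 47 [ 3.  6. 15.]
top 0.065 51 [1. 4. 8.]
top 0.071 72 [ 2.  8. 18.]
top 0.077 26 [-0.  4. 16.]
top 0.083 52 [-1.  2.  5.]
top 0.089 48 [-2.  2.  4.]
top 0.095 53 [-2.  2.  4.]
top 0.101 49 [-1.  2.  4.]
top walls y [-0.05003772  0.0498913 ] 0.04694001528147806 -0.04759614657928392
bar [0.42509085 0.18439337 0.07165652] 176
[ 0.556514   -0.8308382   0.42509085  0.18439336]
scene -0.097 33 [-6. -2.  2.]
scene -0.091 28
[... 581 characters left out ...]
0.029 14 [0. 2. 5.]
scene 0.035 24 [ 0. 10. 15.]
scene 0.041 29 [ 1. 12. 16.]
scene 0.047 43 [-0.  9. 17.]
scene 0.053 57 [-0.  6. 16.]
scene 0.059 46 [-1.  3. 14.]
scene 0.065 16 [ 3.  5. 13.]
scene 0.071 5 [ 7. 11. 13.]
scene 0.077 110 [-2.  6. 14.]
scene 0.083 44 [-4. -2.  2.]
scene 0.089 38 [-5. -2.  1.]
scene 0.095 37 [-4. -2.  1.]
scene 0.101 40 [-4. -2.  1.]
scene walls y [-0.05362639  0.04914979] 0.04530572259992783 -0.04766855587626665
bar [0.4324499  0.18533614 0.06750836] 156
[ 0.56130224 -0.8276109   0.4324499   0.18533614]
wrist [0.20206208 0.59760848 0.37247012] [[ 0.44051868  0.89774021 -0.00240973]
 [ 0.85046121 -0.41645637  0.32137177]
 [ 0.28750481 -0.14361965 -0.94695004]]
```

The wall is at the +33.9° end, so the open end points to 213.9°. The tray centre is about (0.426, 0.185). I'll move above the bar and check with the wrist camera.

```bash
cat >> h.py <<'E'
def go(xyz,trayang=None):
    s=r.read_state();R=cv2.Rodrigues(np.zeros(3))[0]
    from scipy.spatial.transform import Rotation as T
    R=T.from_euler("xyz",s["orientation"]).as_matrix();d=R.T@(np.array(xyz)-s["tcp_pos"])
    a=np.degrees(np.arctan2(R[1,1],R[0,1])) # tool y heading
    sp=None if trayang is None else -((trayang-a+90)%180-90)
    print("dp",np.round(d,4),"spin",None if sp is None else round(np.radians(sp),4),"n",np.linalg.norm(d)/.05,"toolY",round(a,2),"tcp",np.round(s["tcp_pos"],4),"j6",s["joint_pos"][5])
E
python3 -c "
from h import *
go([.426,.185,.16],33.9)"
```

```text
dp [-0.3008 -0.2704  0.0956] spin 0.5224 n 8.31223325948331 toolY 63.83 tcp [0.2754 0.5605 0.2552] j6 -0.11903851528175352
```

Call:
play_rows(dp=[[-0.038,-0.034,0.012],[-0.075,-0.068,0.024],[-0.113,-0.101,0.036],[-0.15,-0.135,0.048],[-0.188,-0.169,0.06],[-0.226,-0.203,0.072],[-0.263,-0.237,0.084],[-0.3,-0.27,0.0955]], spin=[0.065,0.13,0.195,0.26,0.325,0.39,0.455,0.522], claw=-1, grip_force=40)

```text
time: 0.9
tcp_pos: [0.4204, 0.1977, 0.1634]
orientation: [-3.142, 0.0, 2.16]
wrist_force: [1.6, -0.0, 1.0]
opening: 0.0853
grasp_force: 0.0
```

```bash
python3 - <<'E'
from h import *
for i in range(3): r.read_camera("scene") 
go([.426,.185,.07],33.9)
M=model("wrist");p,d=r.read_camera("wrist");cv2.imwrite("pics/w1.png",p[...,::-1])
C=cloud(d,M).reshape(-1,3);b=(C[:,2]>.064)&(C[:,2]<.08)&(np.hypot(C[:,0]-.426,C[:,1]-.185)<.065)
q=C[b];print(b.sum());
if b.sum()>20: print(cv2.minAreaRect(q[:,:2].astype(np.float32)*1000),np.median(q,0),cv2.fitLine(q[:,:2].astype(np.float32),2,0,.01,.01).ravel())
E
```

```text
dp [-0.0131 -0.0018  0.0928] spin -0.0051 n 1.8746023278837636 toolY 33.61 tcp [0.4205 0.197  0.1628] j6 -0.30883124260746053
1746
((427.1651611328125, 185.04034423828125), (13.884952545166016, 100.06101989746094), 33.813880920410156) [0.42356396 0.18962726 0.07047245] [ 0.5601351  -0.82840127  0.4247443   0.18814987]
```

View pics/w1.png

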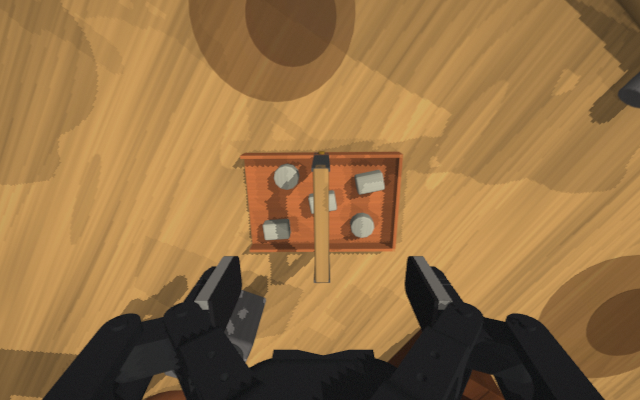

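The wrist view confirms it: the bar runs from (322,155) to (322,280), the open end is at left (248) and the wall at right (400), with five pieces on the tray. Now I'll descend.

Call:
play_rows(dp=[[-0.013,-0.001,0.0],[-0.013,-0.001,0.0],[-0.013,-0.001,0.03],[-0.013,-0.001,0.06],[-0.013,-0.001,0.09],[-0.013,-0.001,0.092],[-0.013,-0.001,0.092],[-0.013,-0.001,0.092]], spin=[-0.005,-0.005,-0.005,-0.005,-0.005,-0.005,-0.005,-0.005])

```text
time: 1.9
tcp_pos: [0.428, 0.1892, 0.0741]
orientation: [3.139, 0.001, 2.169]
wrist_force: [-0.9, -0.6, 0.4]
opening: 0.0854
grasp_force: 0.0
```

```bash
python3 -c "
from h import *
go([.427,.185,.07],33.85);print(r.read_state()['wrist_force'])"
```

```text
dp [-0.003  -0.0032  0.0041] spin 0.0073 n 0.11914904384425992 toolY 34.27 tcp [0.428  0.1892 0.0741] j6 -0.3410983898822338
[-0.85657677 -0.64908314  0.38678432]
```

Call:
play_rows(dp=[[-0.003,-0.003,0.004],[-0.003,-0.003,0.004],[-0.003,-0.003,0.004]], spin=[0.007,0.007,0.007])

```text
time: 2.2
tcp_pos: [0.4264, 0.184, 0.0688]
orientation: [3.141, 0.0, 2.16]
wrist_force: [-0.1, -0.4, 0.1]
opening: 0.0855
grasp_force: 0.0
```

Call:
play_rows(dp=[[0,0,0],[0,0,0],[0,0,0],[0,0,0],[0,0,0],[0,0,0],[0,0,0],[0,0,0]], spin=[0,0,0,0,0,0,0,0], claw=1, grip_force=60)

```text
time: 3.0
tcp_pos: [0.4262, 0.1841, 0.0683]
orientation: [3.141, 0.0, 2.161]
wrist_force: [0.2, -0.0, 1.0]
opening: 0.0113
grasp_force: 59.0
```

Gripped. I'll lift gently.

Call:
play_rows(dp=[[0,0,-0.003],[0,0,-0.01],[0,0,-0.025],[0,0,-0.045],[0,0,-0.065],[0,0,-0.085],[0,0,-0.095],[0,0,-0.1]], spin=[0,0,0,0,0,0,0,0])

```text
time: 3.8
tcp_pos: [0.4261, 0.1841, 0.1688]
orientation: [3.141, 0.0, 2.161]
wrist_force: [0.5, -1.2, -5.9]
opening: 0.0107
grasp_force: 58.7
```

Call:
play_rows(dp=[[0,0,0],[0,0,0],[0,0,0],[0,0,0]], spin=[0,0,0,0])

```text
time: 4.2
tcp_pos: [0.4255, 0.1839, 0.1671]
orientation: [-3.14, -0.001, 2.161]
wrist_force: [0.4, 0.1, -6.2]
opening: 0.0107
grasp_force: 58.7
```

```bash
python3 - <<'E'
from h import *
# target: tray ang -13 over pan, offset 15 mm along tray +x
a=-13;u=np.array([np.cos(np.radians(a)),np.sin(np.radians(a))]);c=np.array([.457,-.2055])+.018*u;print(c)
go([*c,.18],a)
p,d=r.read_camera("scene");cv2.imwrite("pics/s2.png",cv2.resize(p[120:300,180:460],None,fx=2.5,fy=2.5)[...,::-1])
print(r.read_state()["wrist_force"])
E
```

```text
[ 0.47453866 -0.20954912]
dp [-0.3542 -0.1782 -0.0128] spin 0.8169 n 7.934885318491134 toolY 33.8 tcp [0.4255 0.1839 0.1671] j6 -0.3427394412213442
[ 0.45332952 -0.11980038 -6.01412839]
```

View pics/s2.png

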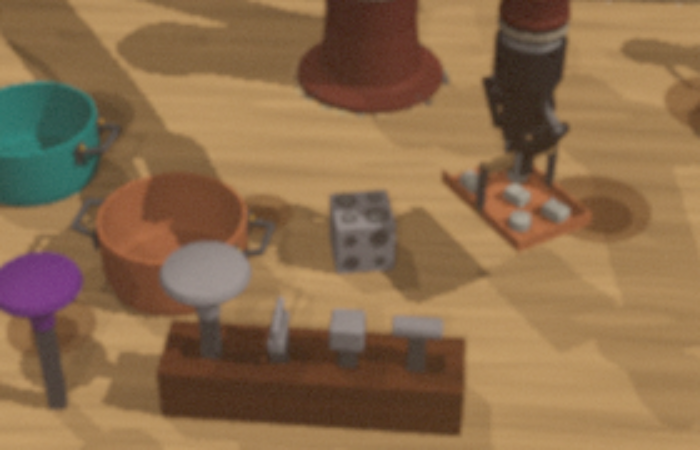

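The tray is up and level with the tin on it. I'll carry it smoothly in three segments.

Call:
play_rows(dp=[[-0.002,-0.001,-0.0005],[-0.012,-0.006,-0.003],[-0.033,-0.0165,-0.007],[-0.06,-0.03,-0.0125],[-0.087,-0.0435,-0.018],[-0.1075,-0.054,-0.0225],[-0.118,-0.059,-0.0245],[-0.12,-0.06,-0.025]], spin=[0,0,0,0,0,0,0,0])

```text
time: 5.05
tcp_pos: [0.4433, 0.0497, 0.1937]
orientation: [3.141, 0.001, 2.158]
wrist_force: [0.4, 0.0, -6.7]
opening: 0.011
grasp_force: 58.7
```

Call:
play_rows(dp=[[-0.002,-0.001,0],[-0.012,-0.006,0],[-0.033,-0.0165,0],[-0.06,-0.03,0],[-0.087,-0.0435,0],[-0.1075,-0.054,0],[-0.118,-0.059,0],[-0.12,-0.06,0]], spin=[0,0,0,0,0,0,0,0])

```text
time: 5.85
tcp_pos: [0.4599, -0.0827, 0.1929]
orientation: [-3.141, -0.001, 2.16]
wrist_force: [0.9, 1.6, -5.1]
opening: 0.0107
grasp_force: 58.7
```

Call:
play_rows(dp=[[-0.002,-0.001,0],[-0.012,-0.006,0],[-0.032,-0.0165,0],[-0.057,-0.029,0],[-0.083,-0.042,0],[-0.1025,-0.052,0],[-0.112,-0.057,0],[-0.114,-0.058,0]], spin=[0.05,0.15,0.26,0.38,0.5,0.62,0.73,0.817])

```text
time: 6.65
tcp_pos: [0.4754, -0.2091, 0.1929]
orientation: [-3.141, -0.001, 1.34]
wrist_force: [-0.7, -0.4, -5.6]
opening: 0.0106
grasp_force: 58.7
```

```bash
python3 - <<'E'
from h import *
r.read_camera("scene");go([.4745,-.2095,.17],-13)
p,d=r.read_camera("top");cv2.imwrite("pics/t3.png",cv2.resize(p[80:280,280:480],None,fx=3,fy=3)[...,::-1])
print(r.read_state()["wrist_force"])
E
```

```text
dp [-0.0008 -0.0007  0.0229] spin -0.0056 n 0.4580057529028879 toolY -13.32 tcp [ 0.4754 -0.2089  0.1929] j6 -0.3251692588684169
[ 0.32945987  0.54686152 -6.16820924]
```

View pics/t3.png

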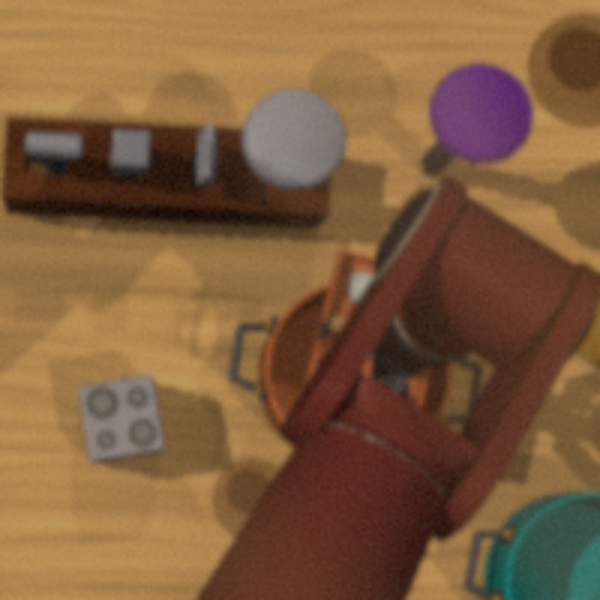

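Call:
play_rows(dp=[[0,0,0.002],[0,0,0.006],[0,0,0.014],[0,0,0.023],[0,0,0.03],[0,0,0.034],[0,0,0.036],[0,0,0.036]], spin=[0,0,0,0,0,0,0,0])

```text
time: 7.55
tcp_pos: [0.475, -0.2091, 0.1568]
orientation: [-3.141, -0.0, 1.344]
wrist_force: [0.3, 0.7, -6.3]
opening: 0.0112
grasp_force: 58.7
```

Call:
play_rows(dp=[[0,0,0],[0,0,0],[0,0,0.002],[0,0,0.004],[0,0,0.006],[0,0,0.008],[0,0,0.01],[0,0,0.01]], spin=[0,0,0,0,0,0,0,0], grip_force=25)

```text
time: 8.35
tcp_pos: [0.4768, -0.2102, 0.1519]
orientation: [3.137, 0.002, 1.344]
wrist_force: [-6.6, 3.1, 12.7]
opening: 0.0112
grasp_force: 61.2
```

```bash
cat > tray.py <<'E'
from h import *
s=r.read_state();print("F",np.round(s["wrist_force"],1),"T",np.round(s["ft_torque"],2),"open",s["opening"],"t",s["time"],"tcp",s["tcp_pos"])
M=model("scene");p,d=r.read_camera("scene");C=cloud(d,M)
u,v=map(int,pix([*s["tcp_pos"][:2],.12],M));import sys
cv2.imwrite(sys.argv[1],cv2.resize(p[v-60:v+60,u-80:u+80],None,fx=5,fy=5,interpolation=3)[...,::-1])
E
python3 tray.py pics/a1.png
```

```text
F [-6.6  3.1 12.7] T [0.41 0.65 0.08] open 0.011160791235653878 t 8.35 tcp [ 0.47683074 -0.21016037  0.15188589]
```

The grip force didn't drop. I'll back off and resend it together with the claw value.

Call:
play_rows(dp=[[0,0,-0.004],[0,0,-0.008],[0,0,-0.008],[0,0,-0.008]], spin=[0,0,0,0], claw=1, grip_force=20)

```text
time: 8.8
tcp_pos: [0.4746, -0.2088, 0.1542]
orientation: [-3.14, -0.001, 1.344]
wrist_force: [0.3, 0.1, -5.7]
opening: 0.0111
grasp_force: 58.7
```

Call:
play_rows(dp=[[0,0,0],[0,0,0],[0,0,0],[0,0,0]], spin=[0,0,0,0])

```text
time: 9.2
tcp_pos: [0.4751, -0.209, 0.155]
orientation: [-3.141, -0.0, 1.344]
wrist_force: [-0.1, -0.3, -5.9]
opening: 0.0112
grasp_force: 58.7
```

Call:
play_rows(dp=[[0,0,0],[0,0,0],[0,0,0],[0,0,0]], spin=[0,0,0,0], claw=0.85, grip_force=20)

```text
time: 9.6
tcp_pos: [0.4751, -0.2091, 0.1552]
orientation: [3.142, -0.0, 1.344]
wrist_force: [0.1, 0.6, -6.9]
opening: 0.0107
grasp_force: 58.7
```

Call:
play_rows(dp=[[0,0,0],[0,0,0],[0,0,0]], spin=[0,0,0], claw=0.76)

```text
time: 9.9
tcp_pos: [0.4751, -0.2091, 0.1552]
orientation: [3.142, 0.0, 1.344]
wrist_force: [0.0, 0.3, -5.0]
opening: 0.0112
grasp_force: 58.7
```

The gripper holds its squeeze and won't lower the force. Instead I'll loosen the fingers to about 17.5 mm so they straddle the bar. The +x underside then rests on the rim, and the tray tips into the pan until the fingers stop it.

Call:
play_rows(dp=[[0,0,0.002],[0,0,0.004],[0,0,0.006],[0,0,0.008],[0,0,0.01],[0,0,0.012],[0,0,0.014],[0,0,0.016]], spin=[0,0,0,0,0,0,0,0], claw=0.59)

```text
time: 10.7
tcp_pos: [0.4739, -0.209, 0.1394]
orientation: [-3.138, 0.0, 1.344]
wrist_force: [-7.6, 2.7, 3.3]
opening: 0.0176
grasp_force: 4.9
```

```bash
python3 tray.py pics/a2.png
```

```text
F [-7.6  2.7  3.3] T [ 0.32  1.54 -0.02] open 0.017649693633779374 t 10.7 tcp [ 0.47394473 -0.20902937  0.13942053]
```

View pics/a2.png

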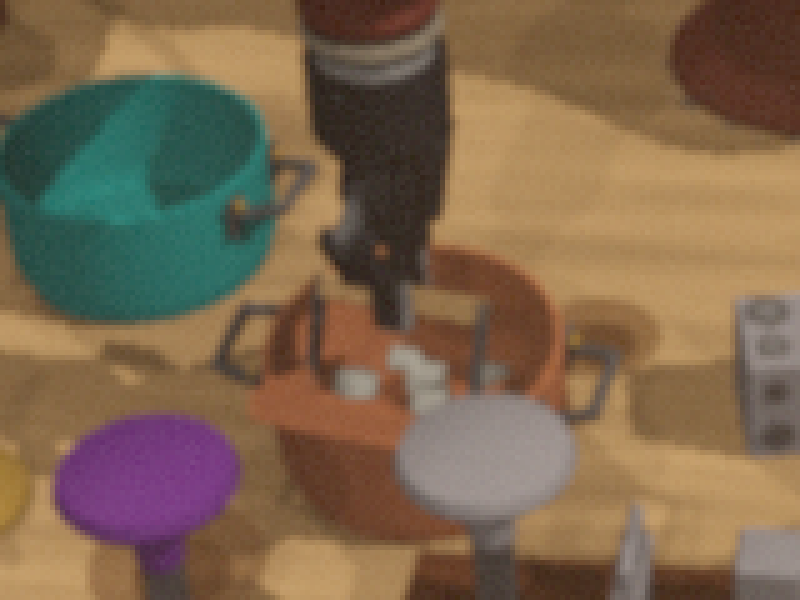

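The tray has tipped into the pan, with the pieces around (350–490, 355–400). I'll wait a moment and measure the tilt.

```bash
cat > tilt.py <<'E'
from h import *
s=r.read_state();a=np.radians(-13.1);ux=np.array([np.cos(a),np.sin(a)]);uy=np.array([-ux[1],ux[0]])
M=model("scene");p,d=r.read_camera("scene");C=cloud(d,M)-np.r_[s["tcp_pos"][:2],0];x=C[...,:2]@ux;y=C[...,:2]@uy;z=C[...,2]
hsv=cv2.cvtColor(p,cv2.COLOR_RGB2HSV);red=(hsv[...,1]>110)&((hsv[...,0]<14)|(hsv[...,0]>170))
for x0 in np.arange(-.07,.12,.015):
    k=red&(abs(y)<.045)&(x>=x0)&(x<x0+.015)&(z>.0)&(z<.2)
    if k.sum()>3:print("x",round(x0+.0075,3),k.sum(),np.round(np.percentile(z[k],[10,50,90])*1000))
sil=(hsv[...,1]<70)&(hsv[...,2]>120)&(abs(x)<.1)&(abs(y)<.09)&(z<.13)&(z>0)
n,l,st,c=cv2.connectedComponentsWithStats(sil.astype(np.uint8))
for i in range(1,n):
    if st[i,4]>4:k=l==i;print("tin",np.round(c[i]),st[i,4],np.round([np.median(x[k]),np.median(y[k]),np.median(z[k])],3))
print(s["wrist_force"],s["opening"],s["time"])
E
python3 tilt.py
```

```text
x -0.062 6 [15. 18. 26.]
x -0.033 5 [38. 40. 42.]
x -0.018 11 [ 44.  55. 155.]
x -0.003 18 [51. 58. 84.]
x 0.012 31 [ 60.  65. 123.]
x 0.027 44 [ 69.  72. 134.]
x 0.042 40 [75. 79. 83.]
x 0.057 50 [ 4. 20. 85.]
x 0.073 353 [19. 45. 76.]
x 0.088 128 [107. 113. 118.]
x 0.102 61 [104. 108. 112.]
tin [250. 212.] 103 [-0.025  0.002  0.051]
tin [238. 213.] 33 [ 0.01  -0.021  0.07 ]
tin [264. 213.] 8 [-0.053  0.027  0.036]
[-10.02705069   2.13641042   3.21474719] 0.01741764214949857 10.75
```

Call:
play_rows(dp=[[0,0,0.001],[0,0,0.002],[0,0,0.003],[0,0,0.003],[0,0,0.003],[0,0,0.003]], spin=[0,0,0,0,0,0], claw=0.58)

```text
time: 11.4
tcp_pos: [0.4734, -0.209, 0.1368]
orientation: [-3.136, 0.0, 1.344]
wrist_force: [-12.4, 2.4, 7.0]
opening: 0.0183
grasp_force: 5.8
```

```bash
python3 tilt.py
```

```text
x -0.062 16 [ 9. 11. 21.]
x -0.033 11 [33. 35. 42.]
x -0.018 25 [39. 43. 52.]
x -0.003 33 [46. 52. 67.]
x 0.012 34 [ 56.  62. 122.]
x 0.027 43 [ 65.  71. 136.]
x 0.042 19 [ 74.  77. 161.]
x 0.057 56 [ 4. 21. 58.]
x 0.073 366 [19. 47. 78.]
x 0.088 109 [108. 117. 121.]
x 0.102 75 [108. 112. 117.]
tin [248. 209.] 58 [-0.06  -0.024  0.03 ]
tin [256. 208.] 8 [-0.066 -0.003  0.036]
tin [248. 222.] 5 [0.09  0.041 0.113]
[-12.37725089   2.36318785   7.01472657] 0.018298695473079118 11.4
```

Call:
play_rows(dp=[[0,-0.002,0],[0,-0.004,0],[0,-0.004,0],[0,-0.004,0]], spin=[0,0,0,0])

```text
time: 11.85
tcp_pos: [0.4694, -0.2081, 0.1368]
orientation: [-3.136, 0.001, 1.344]
wrist_force: [-11.5, 1.9, 6.0]
opening: 0.018
grasp_force: 6.0
```

```bash
python3 tray.py pics/a3.png; python3 - <<'E'
from h import *
M=model("top");p,d=r.read_camera("top");C=cloud(d,M)[165:245,345:445].reshape(-1,3)
p0=np.load("top0.npz");D=cloud(p0["d"],M)[165:245,345:445].reshape(-1,3)
# handle (y extent) comparison on visible left handle
for c in(D,C):
    k=(c[:,2]>.06)&(c[:,2]<.095)&(c[:,1]>-.14)&(c[:,1]<-.08);print(k.sum(),np.median(c[k],0),c[k][:,1].max())
E
```

```text
F [-11.5   1.9   6. ] T [ 0.36  1.9  -0.06] open 0.0180073808444068 t 11.85 tcp [ 0.46937951 -0.20809996  0.13680601]
223 [ 0.46323351 -0.12044086  0.07587332] -0.08833786723213101
218 [ 0.46609679 -0.12000643  0.07754017] -0.08809467854662852
```

View pics/a3.png

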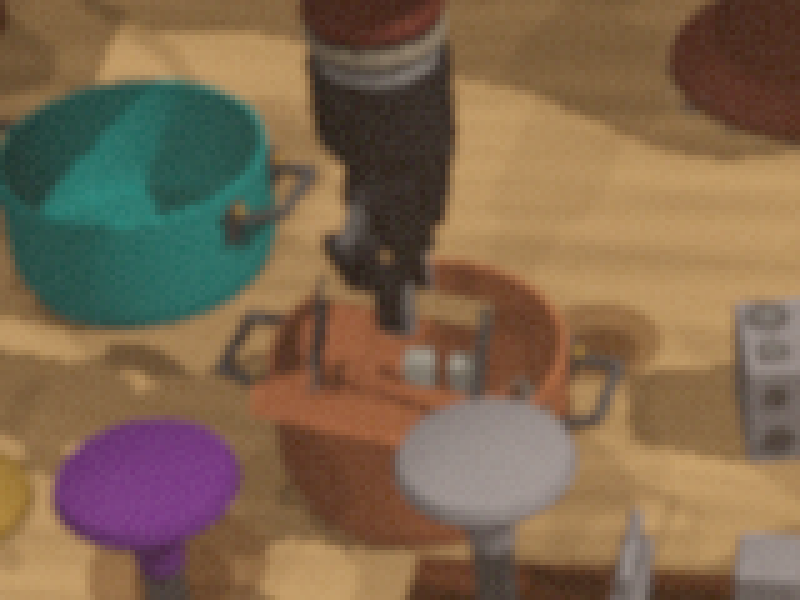

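Call:
play_rows(dp=[[0,-0.004,-0.001],[0,0.004,-0.001],[0,-0.004,-0.001],[0,0.004,-0.001],[0,-0.004,-0.001],[0,0.004,-0.001],[0,0,0],[0,0,0]], spin=[0,0,0,0,0,0,0,0])

```text
time: 12.75
tcp_pos: [0.4687, -0.2075, 0.1357]
orientation: [-3.135, -0.0, 1.344]
wrist_force: [-8.9, 2.2, 4.6]
opening: 0.0175
grasp_force: 5.5
```

```bash
python3 tilt.py; python3 tray.py pics/a4.png;python3 -c "
from h import *
p,d=r.read_camera('wrist');cv2.imwrite('pics/w4.png',p[...,::-1])"
```

```text
x -0.062 18 [13. 24. 52.]
x -0.033 6 [26. 31. 41.]
x -0.018 24 [32. 37. 45.]
x -0.003 25 [19. 45. 54.]
x 0.012 35 [ 51.  56. 116.]
x 0.027 25 [ 62.  66. 121.]
x 0.042 4 [ 82. 128. 164.]
x 0.073 239 [ 8. 34. 76.]
x 0.088 343 [ 25.  66. 116.]
x 0.102 71 [106. 109. 115.]
tin [251. 213.] 68 [-0.047 -0.018  0.026]
tin [248. 222.] 5 [0.091 0.043 0.116]
[-8.86023822  2.22188635  4.64168522] 0.017483468652690255 12.75
F [-10.7   2.3   4.6] T [ 0.45  1.77 -0.05] open 0.01809006858240072 t 12.8 tcp [ 0.46874156 -0.20745772  0.13575382]
```

View pics/w4.png

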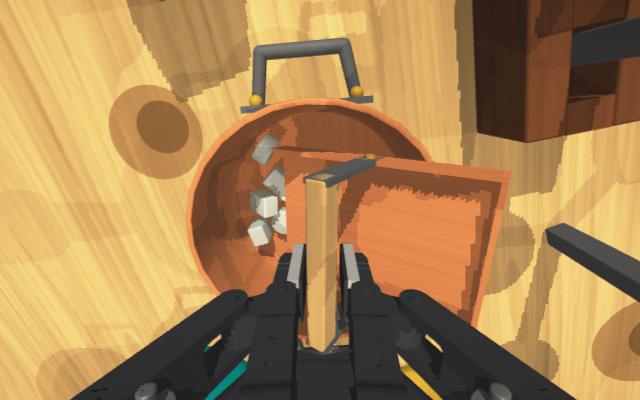

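The wrist view shows all five pieces against the pan's left wall at (258–280, 148–233), off the lip at x≈288, with the tray floor empty. I'll raise the fingers a little, then close while rising and moving away from the pieces.

Call:
play_rows(dp=[[0,0.001,-0.002],[0,0.003,-0.004],[0,0.005,-0.006],[0,0.006,-0.007]], spin=[0,0,0,0])

```text
time: 13.3
tcp_pos: [0.475, -0.2091, 0.1436]
orientation: [-3.136, -0.0, 1.344]
wrist_force: [-11.4, 3.7, 6.1]
opening: 0.018
grasp_force: 5.9
```

```bash
python3 tilt.py
```

```text
x -0.048 5 [ 31.  38. 133.]
x -0.033 35 [39. 43. 45.]
x -0.018 36 [47. 50. 53.]
x -0.003 36 [54. 57. 61.]
x 0.012 53 [ 61.  65. 119.]
x 0.027 39 [ 69.  72. 121.]
x 0.042 41 [75. 79. 85.]
x 0.057 46 [ 3. 26. 85.]
x 0.073 407 [15. 41. 74.]
x 0.088 152 [102. 110. 116.]
x 0.102 35 [103. 105. 110.]
tin [248. 210.] 20 [-0.059 -0.027  0.03 ]
tin [254. 212.] 7 [-0.077 -0.01   0.013]
tin [248. 222.] 5 [0.045 0.025 0.079]
[-11.41472121   3.71097324   6.12953849] 0.01802683190107366 13.3
```

Call:
play_rows(dp=[[0,0.003,-0.006],[0,0.007,-0.015],[0,0.01,-0.03],[0,0.01,-0.045],[0,0.01,-0.06],[0,0.01,-0.07],[0,0.01,-0.075],[0,0.01,-0.075]], spin=[0,0,0,0,0,0,0,0], claw=1, grip_force=80)

```text
time: 14.15
tcp_pos: [0.4872, -0.212, 0.2193]
orientation: [3.14, 0.001, 1.344]
wrist_force: [0.4, -0.3, -4.1]
opening: 0.0124
grasp_force: 78.5
```

```bash
python3 tray.py pics/a5.png; python3 tilt.py
```

```text
F [ 0.4 -0.3 -4.1] T [ 0.    0.08 -0.04] open 0.012367565835189045 t 14.15 tcp [ 0.48717597 -0.21204094  0.21927781]
x -0.062 6 [1. 3. 6.]
x -0.048 17 [  2.   6. 116.]
x -0.033 63 [  3. 119. 123.]
x -0.018 48 [124. 128. 130.]
x -0.003 49 [131. 133. 135.]
x 0.012 50 [136. 138. 141.]
x 0.027 51 [143. 145. 148.]
x 0.042 70 [ 13. 151. 154.]
x 0.057 448 [14. 44. 82.]
x 0.073 54 [23. 53. 78.]
x 0.088 178 [171. 178. 184.]
x 0.102 26 [171. 174. 179.]
tin [250. 216.] 110 [-0.061 -0.017  0.017]
tin [269. 217.] 5 [-0.062  0.044  0.027]
[ 0.17840862 -0.08185775 -4.1983416 ] 0.011700789068828718 14.2
```

View pics/a5.png

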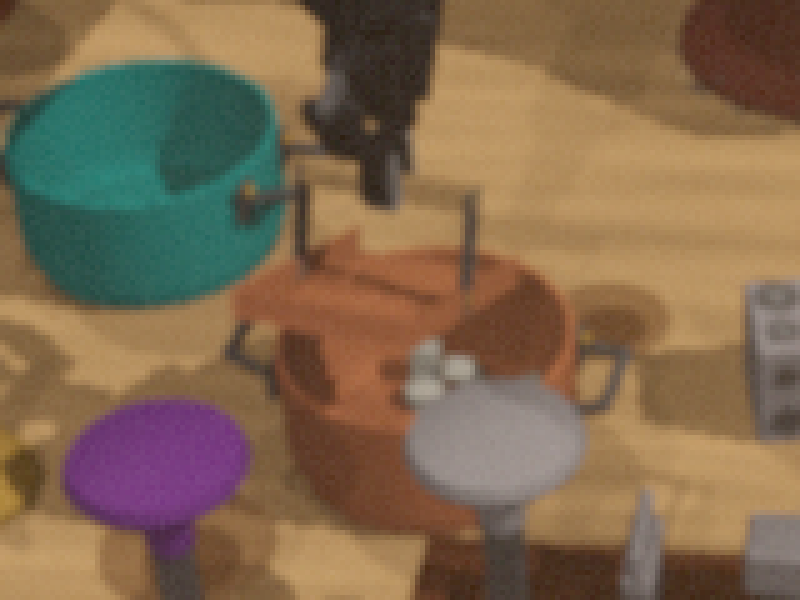

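All tin is out of the tray (the wrist load dropped by 2 N) and the pieces sit in the pan. The tray is tilted about 20° in the grip, so I'll set it on clear bench to level it and regrip.

```bash
python3 -c "
from h import *
go([.45,.18,.24])"
```

```text
dp [ 0.3733 -0.1237 -0.0222] spin None n 7.878665200415301 toolY -13.0 tcp [ 0.4865 -0.2116  0.2176] j6 -0.32363236855219113
```

Call:
play_rows(dp=[[0.003,-0.001,-0.01],[0.015,-0.005,-0.022],[0.04,-0.013,-0.022],[0.075,-0.025,-0.022],[0.11,-0.037,-0.022],[0.145,-0.048,-0.022],[0.175,-0.058,-0.022],[0.19,-0.063,-0.022]], spin=[0,0,0,0,0,0,0,0])

```text
time: 15.05
tcp_pos: [0.4676, -0.0094, 0.2413]
orientation: [3.141, -0.001, 1.347]
wrist_force: [1.0, -1.1, -3.4]
opening: 0.0119
grasp_force: 79.0
```

Call:
play_rows(dp=[[0.01,-0.003,0],[0.03,-0.01,0],[0.06,-0.02,0],[0.095,-0.031,0],[0.13,-0.043,0],[0.16,-0.053,0],[0.178,-0.059,0],[0.183,-0.061,0]], spin=[0,0,0,0,0,0,0,0])

```text
time: 15.85
tcp_pos: [0.4496, 0.1813, 0.2408]
orientation: [3.141, -0.001, 1.346]
wrist_force: [-0.0, -1.0, -3.5]
opening: 0.0119
grasp_force: 78.9
```

Call:
play_rows(dp=[[0,0,0.02],[0,0,0.045],[0,0,0.07],[0,0,0.095],[0,0,0.11],[0,0,0.12],[0,0,0.125],[0,0,0.125]], spin=[0,0,0,0,0,0,0,0])

```text
time: 16.65
tcp_pos: [0.4501, 0.1794, 0.1153]
orientation: [3.142, 0.0, 1.344]
wrist_force: [-0.4, -0.6, -4.7]
opening: 0.0117
grasp_force: 78.8
```

```bash
python3 tilt.py
```

```text
x -0.048 12 [12. 14. 15.]
x -0.033 52 [15. 18. 20.]
x -0.018 47 [21. 22. 25.]
x -0.003 63 [27. 29. 33.]
x 0.012 56 [33. 37. 40.]
x 0.027 76 [ 39.  43. 174.]
x 0.042 62 [ 45.  49. 152.]
x 0.057 36 [ 51.  53. 168.]
x 0.088 170 [68. 75. 80.]
x 0.102 19 [68. 72. 78.]
[-0.3991515  -0.63513532 -4.67551858] 0.011661587063532139 16.65
```

Call:
play_rows(dp=[[0,0,0.002],[0,0,0.004],[0,0,0.006],[0,0,0.008],[0,0,0.008]], spin=[0,0,0,0,0])

```text
time: 17.2
tcp_pos: [0.4497, 0.1795, 0.1068]
orientation: [-3.141, 0.0, 1.344]
wrist_force: [-0.3, -0.2, -4.5]
opening: 0.0121
grasp_force: 78.9
```

Call:
play_rows(dp=[[0,0,0.003],[0,0,0.006],[0,0,0.009],[0,0,0.009]], spin=[0,0,0,0])

```text
time: 17.6
tcp_pos: [0.4494, 0.1795, 0.0975]
orientation: [-3.14, 0.0, 1.344]
wrist_force: [-5.2, 0.6, -3.8]
opening: 0.01
grasp_force: 78.2
```

Call:
play_rows(dp=[[0,0,0],[0,0,0],[0,0,0],[0,0,0],[0,0,0],[0,0,0]], spin=[0,0,0,0,0,0], claw=0.4)

```text
time: 18.2
tcp_pos: [0.45, 0.1796, 0.0983]
orientation: [3.141, -0.0, 1.344]
wrist_force: [-0.0, -0.2, -0.2]
opening: 0.0256
grasp_force: 0.0
```

```bash
python3 tilt.py; python3 - <<'E'
from h import *
s=r.read_state();M=model("wrist");p,d=r.read_camera("wrist");C=cloud(d,M).reshape(-1,3);c=s["tcp_pos"]
b=(C[:,2]>.058)&(C[:,2]<.08)&(np.hypot(C[:,0]-c[0],C[:,1]-c[1])<.065)
hs=cv2.cvtColor(p,cv2.COLOR_RGB2HSV).reshape(-1,3);b&=(hs[:,1]>70)
q=C[b];print(b.sum(),cv2.minAreaRect(q[:,:2].astype(np.float32)*1000),np.percentile(q[:,2],[5,50,95]))
E
```

```text
x -0.062 34 [0. 2. 3.]
x -0.048 64 [0. 2. 5.]
x -0.033 74 [1. 2. 5.]
x -0.018 73 [1. 2. 5.]
x -0.003 99 [ 1.  3. 56.]
x 0.012 85 [ 0.  3. 61.]
x 0.027 99 [  0.   3. 109.]
x 0.042 95 [  1.   2. 151.]
x 0.057 58 [  1.   4. 147.]
x 0.073 128 [ 3. 10. 16.]
[-0.02314796 -0.22898159 -0.17135302] 0.025563002506485234 18.2
3340 ((447.83489990234375, 179.37469482421875), (99.3164291381836, 37.69245910644531), 63.5515251159668) [0.06921496 0.07058075 0.07162076]
```

Call:
play_rows(dp=[[0,0,0.008],[0,0,0.016],[0,0,0.024],[0,0,0.0285],[0,0,0.0285],[0,0,0.0285]], spin=[0,0,0,0,0,0])

```text
time: 18.9
tcp_pos: [0.4499, 0.1795, 0.0695]
orientation: [-3.141, 0.0, 1.344]
wrist_force: [-0.3, 0.4, 0.0]
opening: 0.0257
grasp_force: 0.0
```

Call:
play_rows(dp=[[0,0,0],[0,0,0],[0,0,0],[0,0,0],[0,0,0],[0,0,0]], spin=[0,0,0,0,0,0], claw=1, grip_force=40)

```text
time: 19.5
tcp_pos: [0.4502, 0.1796, 0.07]
orientation: [3.141, -0.0, 1.344]
wrist_force: [-0.8, 1.2, 3.3]
opening: 0.0115
grasp_force: 40.3
```

Call:
play_rows(dp=[[0,0,-0.01],[0,0,-0.04],[0,0,-0.08],[0,0,-0.12],[0,0,-0.16],[0,0,-0.19],[0,0,-0.21],[0,0,-0.21]], spin=[0,0,0,0,0,0,0,0])

```text
time: 20.3
tcp_pos: [0.4512, 0.1797, 0.2832]
orientation: [3.136, -0.003, 1.344]
wrist_force: [0.1, 0.1, -4.0]
opening: 0.0112
grasp_force: 39.5
```

```bash
cat > meas.py <<'E'
from h import *
s=r.read_state();a=np.radians(-13.);ux=np.array([np.cos(a),np.sin(a)]);uy=np.array([-ux[1],ux[0]])
z0=s["tcp_pos"][2]-.07
for n in("scene","wrist","top"):
    M=model(n);p,d=r.read_camera(n);C=cloud(d,M);hs=cv2.cvtColor(p,cv2.COLOR_RGB2HSV);red=(hs[...,1]>110)&((hs[...,0]<14)|(hs[...,0]>170))
    Q=C-np.r_[s["tcp_pos"][:2],z0];x=Q[...,:2]@ux;y=Q[...,:2]@uy;z=Q[...,2];k=red&(abs(x)<.1)&(abs(y)<.07)&(abs(z)<.03)
    if k.sum()<50: print(n,k.sum());continue
    f=k&(abs(z-.003)<.008)&(abs(x)<.06)&(abs(y)<.04);c=np.linalg.lstsq(np.c_[x[f],y[f],np.ones(f.sum())],z[f],rcond=None)[0] if f.sum()>30 else None
    print(n,k.sum(),"x",np.percentile(x[k],[1,99]).round(4),"y",np.percentile(y[k],[1,99]).round(4),"floor plane",None if c is None else c.round(4))
print(s["tcp_pos"],s["wrist_force"])
go([.6486,-.1318,.28])
E
python3 meas.py
```

```text
scene 1128 x [-0.0693  0.0799] y [-0.0485  0.049 ] floor plane [0.0056 0.0028 0.0014]
wrist 24147 x [-0.0734  0.0738] y [-0.0481  0.0492] floor plane [ 0.0012  0.0006 -0.    ]
top 768 x [-0.0753  0.0717] y [-0.0517  0.0464] floor plane [-0.0011 -0.0086 -0.0002]
[0.45116385 0.17974415 0.28324346] [ 0.1174818   0.10560691 -3.98325226]
dp [-0.2582  0.2645 -0.0029] spin None n 7.39239696392216 toolY -13.01 tcp [0.449  0.1793 0.2775] j6 0.4528991059799869
```

```bash
python3 - <<'E'
from h import *
p0=np.load("top0.npz");M=model("top");C=cloud(p0["d"],M)[90:145,405:470].reshape(-1,3);q=C[C[:,2]>.1];print("purple",len(q),q[:,2].max(),cv2.minEnclosingCircle(q[:,:2].astype(np.float32)))
for n in("scene","top"):
    p0=np.load(n+"0.npz");C=cloud(p0["d"],model(n)).reshape(-1,3);k=(C[:,2]>.155)&(C[:,2]<.2)&(np.hypot(C[:,0]-.6486,C[:,1]+.1318)<.048)
    q=C[k];A=np.c_[q[:,0]**2+q[:,1]**2,q[:,:2],np.ones(len(q))];w=np.linalg.lstsq(A,q[:,2],rcond=None)[0];c=-w[1:3]/2/w[0];print(n,len(q),"apex",c,w[3]-w[0]*(c@c),"R",-.5/w[0],q[:,:2].min(0),q[:,:2].max(0))
E
```

```text
purple 931 1.192100111825258 ((0.5236694812774658, -0.14957934617996216), 0.25127843022346497)
scene 736 apex [ 0.64969647 -0.1312686 ] 0.1794158822540015 R 0.09502452890527224 [ 0.60993938 -0.17651277] [ 0.69630856 -0.08720622]
top 919 apex [ 0.64923872 -0.13187978] 0.18258762631691594 R 0.09675407192757689 [ 0.60386598 -0.17432676] [ 0.69275477 -0.08842451]
```

Call:
play_rows(dp=[[-0.003,0.003,-0.004],[-0.014,0.014,-0.008],[-0.034,0.035,-0.008],[-0.06,0.061,-0.008],[-0.086,0.088,-0.008],[-0.11,0.113,-0.008],[-0.125,0.128,-0.008],[-0.129,0.132,-0.008]], spin=[0,0,0,0,0,0,0,0])

```text
time: 21.25
tcp_pos: [0.5499, 0.0219, 0.2858]
orientation: [-3.139, 0.001, 1.341]
wrist_force: [-0.3, 0.4, -4.5]
opening: 0.0116
grasp_force: 39.4
```

Call:
play_rows(dp=[[-0.003,0.003,0],[-0.014,0.014,0],[-0.034,0.035,0],[-0.06,0.061,0],[-0.086,0.088,0],[-0.11,0.113,0],[-0.125,0.128,0],[-0.129,0.132,0]], spin=[0,0,0,0,0,0,0,0])

```text
time: 22.05
tcp_pos: [0.6499, -0.1332, 0.2869]
orientation: [-3.141, 0.001, 1.343]
wrist_force: [-0.0, 0.5, -3.0]
opening: 0.011
grasp_force: 39.5
```

Call:
play_rows(dp=[[0,0,0],[0,0,0],[0,0,0]], spin=[0,0,0])

```text
time: 22.35
tcp_pos: [0.6488, -0.1301, 0.2878]
orientation: [-3.142, -0.0, 1.345]
wrist_force: [-0.5, -0.2, -3.5]
opening: 0.0112
grasp_force: 39.5
```

```bash
python3 meas.py; python3 -c "
from h import *
go([.649,-.1316,.255])"
```

```text
scene 1583 x [-0.0653  0.0788] y [-0.0488  0.0505] floor plane [0.0001 0.0005 0.0016]
wrist 24215 x [-0.073   0.0746] y [-0.0478  0.0496] floor plane [-0.0012 -0.0003  0.0027]
top 83 x [0.0258 0.072 ] y [-0.0506  0.0343] floor plane [-0.0456  0.0141  0.0066]
[ 0.64876408 -0.13009445  0.28780647] [-0.48331881 -0.18939542 -3.51490911]
dp [-0.0014  0.      0.0079] spin None n 0.1611563794471276 toolY -12.94 tcp [ 0.6489 -0.1304  0.2879] j6 -0.08481884450460543
dp [-0.0011  0.0004  0.0329] spin None n 0.6591250965193007 toolY -12.94 tcp [ 0.6489 -0.1304  0.2879] j6 -0.08481884450460543
```

Call:
play_rows(dp=[[-0.001,0,0.008],[-0.001,0,0.018],[-0.001,0,0.026],[-0.001,0,0.031],[-0.001,0,0.033],[-0.001,0,0.034],[-0.001,0,0.034],[-0.001,0,0.034]], spin=[0,0,0,0,0,0,0,0])

```text
time: 23.3
tcp_pos: [0.6491, -0.1323, 0.2542]
orientation: [3.141, 0.0, 1.344]
wrist_force: [0.5, 0.1, -4.0]
opening: 0.0111
grasp_force: 39.5
```

Call:
play_rows(dp=[[0,0,0.001],[0,0,0.002],[0,0,0.002],[0,0,0.002]], spin=[0,0,0,0])

```text
time: 23.7
tcp_pos: [0.6488, -0.1322, 0.2516]
orientation: [-3.142, -0.0, 1.344]
wrist_force: [-0.4, -0.6, -4.3]
opening: 0.011
grasp_force: 39.5
```

Call:
play_rows(dp=[[0,0,0.001],[0,0,0.001],[0,0,0.001],[0,0,0.001]], spin=[0,0,0,0])

```text
time: 24.1
tcp_pos: [0.6489, -0.1322, 0.2506]
orientation: [-3.142, 0.0, 1.344]
wrist_force: [-1.0, 0.3, -4.4]
opening: 0.0111
grasp_force: 39.5
```

Call:
play_rows(dp=[[0,0,0.001],[0,0,0.001],[0,0,0.001],[0,0,0.001]], spin=[0,0,0,0])

```text
time: 24.5
tcp_pos: [0.649, -0.1323, 0.2499]
orientation: [3.141, 0.0, 1.344]
wrist_force: [-0.9, -0.2, -1.6]
opening: 0.0113
grasp_force: 39.6
```

Call:
play_rows(dp=[[0,0,0.0005],[0,0,0.0005],[0,0,0.0005]], spin=[0,0,0])

```text
time: 24.8
tcp_pos: [0.6491, -0.1323, 0.2498]
orientation: [3.141, 0.0, 1.344]
wrist_force: [-0.2, 0.6, 0.8]
opening: 0.0117
grasp_force: 40.0
```

Call:
play_rows(dp=[[0,0,0],[0,0,0],[0,0,0],[0,0,0],[0,0,0],[0,0,0],[0,0,0],[0,0,0]], spin=[0,0,0,0,0,0,0,0], claw=0.4)

```text
time: 25.6
tcp_pos: [0.6489, -0.1322, 0.2491]
orientation: [-3.142, -0.0, 1.344]
wrist_force: [-0.2, -0.4, -0.3]
opening: 0.0255
grasp_force: 0.0
```

```bash
python3 meas.py
```

```text
scene 1531 x [-0.0665  0.079 ] y [-0.0496  0.0501] floor plane [0.0055 0.0384 0.0024]
wrist 23819 x [-0.0728  0.0747] y [-0.0484  0.0492] floor plane [0.0018 0.0539 0.0034]
top 59 x [0.0276 0.0736] y [-0.0514  0.0339] floor plane [-0.0646  0.1437  0.0063]
[ 0.64886373 -0.13223958  0.24912772] [-0.15527857 -0.38222535 -0.31401554]
dp [ 0.0004 -0.0004 -0.0309] spin None n 0.6172537868478357 toolY -13.01 tcp [ 0.6489 -0.1322  0.2491] j6 -0.08631764566222805
```

Call:
play_rows(dp=[[0,0,0],[0,0,0],[0,0,0],[0,0,0],[0,0,0],[0,0,0],[0,0,0],[0,0,0]], spin=[0,0,0,0,0,0,0,0], claw=0)

```text
time: 26.55
tcp_pos: [0.6489, -0.1322, 0.2492]
orientation: [3.142, 0.0, 1.344]
wrist_force: [0.0, 0.1, -0.8]
opening: 0.0429
grasp_force: 0.0
```

```bash
python3 meas.py
```

```text
scene 1501 x [-0.0668  0.0788] y [-0.0497  0.0504] floor plane [0.0106 0.0365 0.0023]
wrist 24217 x [-0.0729  0.0747] y [-0.0486  0.0493] floor plane [0.0041 0.0362 0.0033]
top 56 x [0.0279 0.0712] y [-0.0499  0.0338] floor plane [-0.0291  0.0765  0.0062]
[ 0.64887389 -0.13223746  0.24915962] [ 0.00189183  0.05093003 -0.78276188]
dp [ 0.0004 -0.0004 -0.0308] spin None n 0.6164054978415164 toolY -13.01 tcp [ 0.6489 -0.1322  0.2492] j6 -0.08629646816216135
```

Balanced at about 0.04 rad, on the dome. I'll retract straight up.

Call:
play_rows(dp=[[0,0,-0.003],[0,0,-0.01],[0,0,-0.025],[0,0,-0.045],[0,0,-0.07],[0,0,-0.095],[0,0,-0.115],[0,0,-0.12]], spin=[0,0,0,0,0,0,0,0])

```text
time: 27.5
tcp_pos: [0.6498, -0.1325, 0.3747]
orientation: [3.134, 0.001, 1.344]
wrist_force: [-0.0, -0.7, 0.5]
opening: 0.0429
grasp_force: 0.0
```

Call:
play_rows(dp=[[0,0,0],[0,0,0],[0,0,0],[0,0,0],[0,0,0],[0,0,0],[0,0,0],[0,0,0]], spin=[0,0,0,0,0,0,0,0])

```text
time: 28.3
tcp_pos: [0.6489, -0.1322, 0.3692]
orientation: [-3.142, -0.0, 1.344]
wrist_force: [0.9, -0.9, -0.8]
opening: 0.0426
grasp_force: 0.0
```

```bash
sed -i 's/z0=s\["tcp_pos"\]\[2\]-.07/z0=.18/' meas.py; python3 meas.py; python3 - <<'E'
from h import *
M=model("scene");p,d=r.read_camera("scene");C=cloud(d,M);hs=cv2.cvtColor(p,cv2.COLOR_RGB2HSV)
Q=C-[.457,-.2055,0];k=(hs[...,1]<75)&(hs[...,2]>110)&(np.hypot(Q[...,0],Q[...,1])<.085)&(C[...,2]<.08)
n,l,st,c=cv2.connectedComponentsWithStats(k.astype(np.uint8))
for i in range(1,n):
    if st[i,4]>4:m=l==i;print("tin",c[i].round(),st[i,4],np.median(C[m],0).round(3),C[m][:,2].max().round(3))
M=model("wrist");p,d=r.read_camera("wrist");np.savez("w9.npz",p=p,d=d)
print(r.read_state()["time"])
E
```

```text
scene 1619 x [-0.0667  0.0795] y [-0.0494  0.0502] floor plane [0.0043 0.0388 0.0014]
wrist 11728 x [-0.0728  0.0742] y [-0.0497  0.0492] floor plane [0.0029 0.041  0.0025]
top 2
[ 0.64887624 -0.13222018  0.36915305] [ 0.88451939 -0.89819852 -0.84669575]
dp [ 0.0004 -0.0004  0.0892] spin None n 1.7845636724775764 toolY -13.01 tcp [ 0.6489 -0.1322  0.3692] j6 -0.08629394885473422
28.55
```

Call:
play_rows(dp=[[0.02,0,0],[0.06,0,0],[0.1,0,0],[0.14,0,0],[0.18,0,0],[0.22,0,0],[0.25,0,0],[0.25,0,0]], spin=[0,0,0,0,0,0,0,0])

```text
time: 29.35
tcp_pos: [0.7053, 0.1152, 0.3687]
orientation: [-3.141, -0.001, 1.348]
wrist_force: [0.1, 0.8, -0.0]
opening: 0.0432
grasp_force: 0.0
```

```bash
python3 - <<'E'
from h import *
M=model("top");p,d=r.read_camera("top");C=cloud(d,M);hs=cv2.cvtColor(p,cv2.COLOR_RGB2HSV)
Q=C-[.457,-.2055,0];k=(hs[...,1]<110)&(np.hypot(Q[...,0],Q[...,1])<.08)&(C[...,2]<.06)
n,l,st,c=cv2.connectedComponentsWithStats(k.astype(np.uint8))
for i in range(1,n):
    if st[i,4]>8:m=l==i;print("tin",c[i].round(),st[i,4],np.median(C[m],0).round(3),C[m][:,2].max().round(3))
q=C[(C[...,2]>.077)&(C[...,2]<.1)&(np.hypot(Q[...,0],Q[...,1])<.098)];A=np.c_[2*q[:,:2],np.ones(len(q))];x=np.linalg.lstsq(A,(q[:,:2]**2).sum(1),rcond=None)[0];print("pan",x[:2],np.sqrt(x[2]+x[:2]@x[:2]))
t=C-[.649,-.132,0];k=(np.hypot(t[...,0],t[...,1])<.1)&(C[...,2]>.165)&(C[...,2]<.225);print("tray",cv2.minAreaRect((C[k][:,:2]*1000).astype(np.float32)))
# tin-like pixels elsewhere: new low-saturation vs start
S=cv2.connectedComponentsWithStats(((hs[...,1]<60)&(hs[...,2]>120)&(C[...,2]>.004)&(C[...,2]<.06)).astype(np.uint8))
for i in range(1,S[0]):
    if S[2][i,4]>12: print("grey",S[3][i].round(),S[2][i,4])
cv2.imwrite("pics/t9.png",p[...,::-1])
E
```

```text
tin [394. 218.] 260 [ 0.425 -0.203  0.019] 0.037
tin [377. 214.] 34 [ 0.433 -0.152  0.028] 0.033
pan [ 0.46402198 -0.20518512] 0.08277981823641682
tray ((648.0995483398438, -133.18975830078125), (102.55032348632812, 150.94000244140625), 77.15350341796875)
grey [165. 149.] 176
grey [394. 216.] 105
grey [400. 223.] 32
grey [558. 301.] 1282
grey [536. 304.] 377
```

```bash
python3 -c "
from station import r
print(r.job_done())"
```

```text
the job is handed in; nothing more can be done
None
```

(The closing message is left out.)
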